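# Stand a stock carton up in its row and close the row tight

### The arm

A 6-joint arm with a two-finger parallel gripper is mounted at the origin on the work surface. World frame = base frame: x ahead of the robot, y to its left, z up, the work surface at z = 0. Lengths are in mm, angles in rad, forces in N, time in s.
With the tool pointing down it reaches from about 350 to 975 mm from the base axis. Payload 7.1 kg.
Tool frame: the origin (TCP) lies at the very end of the fingers, on their centre line; the grasp point (between the pads) lies 19 mm behind it (ctrl.grasp_offset is the distance from the TCP to the grasp point, in mm); z points along the fingers, y is the line along which they close (so a half turn about z gives the same grasp; the last joint's range is limited). The gripper opens to 88 mm and grips with 3 to 60 N. Pads are 20 mm wide; open, the fingers measure 115 mm over their backs; the gripper's body (75 mm by 178 mm) begins 61 mm behind the grasp point.
Start: joints at [-1.366, 0.423, 1.63, -0, 1.089, -0.019], TCP at [138.73, -609.392, 222.675] pointing down, gripper open.
Joint ranges: [-3, 3], [-0.9, 2.11], [0.09, 2.58], [-1.31, 4.45], [0.11, 2.69], [-2.54, 2.54]. Speed limits (rad/s): [2.39, 2.39, 3.01, 3.14, 3.14, 3.14].

### API

Orientations are given as a rotation vector (axis times angle).
In Python, from workcell import ctrl, viewer, ticket, models gives the robot as it stands.
- The arm moves only by the tool play_rows, never from a script. Its arguments are lists of equal length, an entry for each row: "dp": the shift along the world's x, y, z in mm, a list of three; "yaw": the turn about the world's z in degrees. In form: {"dp": [[tx, ty, tz], ...], "yaw": [yaw, ...]}. A call has 1 to 8 rows; each row shifts and turns the commanded pose from where the row before left it; what a row does not reach is not made up. A row lasts 1/12 s, in which the tool goes at most 41.7 mm and 7.16 degrees, less where a joint would pass 70% of its speed; a pose out of reach is approached as far as the arm can. A call is refused whole if a number of a shift passes 41.7 or a number of a turn 7.16, either way. A call with a gripper value outside its range is refused whole. "gripper" is the closure, from 0 (fully open) to 1 (shut), set as the call begins (left out, the last holds). The fingers move at their own pace and stop on an object; the grip force is fixed at half the most. Time passes only in rows, so rows that do not move let the fingers close. It gives the time, the measured TCP pose, the force, the opening and the grip force at its end, in the units of the state.
- ctrl.get_obs(): the state, without advancing time (a new reading comes with each control period).
- viewer.get_image(name): name is "side" or "top" or "wrist"; returns a dict with "pixels" (420x560x3 uint8, red, green, blue), "range_z" (420x560 float32, mm along the optical axis (not along the pixel's ray), 0 where there is no reading), "fx", "fy", "cx", "cy" (pixels), "T" (4x4, takes a point from camera to world coordinates); the wrist camera has in their place "hand_eye" (4x4, takes a point from camera to tool coordinates, whose origin is the TCP and whose axes are the flange's). Camera axes: x right, y up, looking along -z (the intrinsics and any distortion apply to the point x, -y, -z); pixel columns grow to the right and rows downward; lengths in mm; the calibration is good to about 2 mm. A picture is of the moment at which its call begins: read the wrist's pose just before it.
- ticket.close_job(): hands the job in; it is judged then, once.
Trained networks look in a picture, given as the dict that the camera call returned (one of the last four; its "shot" number tells which), for a name from the list of things; names that differ only in an ending like _2 or _b are one class to them, and where a whole thing is asked for, a point or a joint stands for the part that bears it (a point fixed in the world has none). Each returns a list of dicts, best first, with "conf" (0 to 1); they miss things now and then, are a little off and sometimes report something else, mostly with a low value. They report only what shows in the picture. A call takes as long as a camera call. They do not tell look-alikes from the thing itself.
- models.look_for(picture, name): "bbox" ([centre column, centre row, width, height] in pixels, round what is visible of it).
- models.landmark_of(picture, name): "location" ([column, row] in pixels: a listed point, or the origin of a listed thing).
The state is a dict: "t": time; "qpos": joint angles; "qvel": joint speeds; "joint_torque": joint torques, N m; "ee_pos": TCP position; "orientation": TCP orientation; "ft_force": force on the tool from outside, world axes, zero at the start; "moment": the same for the moment, N m; "width": finger opening in mm; "grasp_force": force on a finger pad.
Only numpy, scipy, OpenCV 4.12 (cv2) and the standard library are available. Lean on these libraries where they do the work, as an engineer would, in place of code of your own. Each camera call takes 0.05 s, during which the arm holds its last target. There are 200 camera calls.

### The job

The blue spare-parts carton lying label-up on the bench belongs in the row on the low steel shelf. Stand it on its base at the open end of the row, label to the front like its neighbours, with its front in line with theirs, and close the row up so that all three cartons stand upright, tight against one another and against the shelf's end panel with no gaps left. Set it down without dropping it and push gently so as not to crush the cartons, knock none over, and leave the other things on the bench alone.

Things in the scene. Friction and masses are not known exactly. Their poses are not given: they have to be found in the camera images.
- carton_center (a point): Centre of the loose blue carton: closed box, 130 mm tall, 64 wide, 50 deep, about 0.4 kg, orange band near its top. Own axes: z base to top, x front (white label) to back, y along its width (to its neighbours in a row). At the start it lies on its back on the bench, label up, z level, centre 25 mm above the bench: seen from above 130 x 64 mm, 50 mm high.
- carton_label (a point): Middle of the loose carton's front (white label) face, 25 mm from its centre along its -x axis. The label must face the shelf's front (robot side) at the end.
- mid_center (a point): Centre of the row's outer carton: same make, size, mass and axes, loose, standing upright on the shelf, label to the front. Its +y face is the one to butt against. Each carton is firm (bears a 60 N grip) and slides along the deck with a push of 1 to 3 N. At the start it stands 7 to 42 mm off the end carton.
- end_center (a point): Centre of the row's inner carton: same make, size, mass and axes, loose, standing upright, label to the front, between the end panel and the mid carton; 1 to 12 mm off the end panel at the start.
- riser: Low fixed steel shelf: deck top 60 mm above the bench, 150 mm deep (x), 360 mm long (y). Origin at bench level under the deck's centre; x from its front (robot side) to its back, y along the row to its open end. Carton fronts stand at x = -65 mm, 10 mm behind the deck's front edge, centres at x = -40, 125 mm above the bench. Behind them the deck is clear up to a 12 mm high lip at x = 72 mm.
- panel_foot (a point): On the shelf's grey end panel, which closes the -y end of the deck: middle of its inner face at deck level, at y = -170 mm of the shelf. The panel stands 110 mm above the deck, its two posts 125 mm. With the row closed up tight against it the three carton centres are at y = -138, -74 and -10 mm of the shelf.
- tape_roll: Bystander: brown roll of packing tape lying flat, 104 mm across, 48 mm high; origin at the centre of its underside. It must not be disturbed.
- tin: Bystander: green tin, 72 mm across, 85 mm high, standing; origin at the centre of its underside. It must not be disturbed.
- basket: Bystander: small open blue plastic bin of metal fittings, 110 x 150 mm, 70 mm high; origin at the centre of its underside. It must not be disturbed.
Not all that is in view belongs to the job. Leave any brown look-alike of the part that bears carton_center alone. What is shaped like the part that bears end_center but pink is not meant.

How it is judged (in metres and radians):
At the end, for the whole second after the job is handed in: All three cartons stand upright on the deck and square to the shelf (within 3 degrees), labels to the front, the loose one at the open end; gaps between neighbours and to the end panel at most 2.5 mm; its front within 5 mm of its neighbour's, the others within 7 mm of their front line (angle between each of carton_center, mid_center, end_center's own z axis and vertical below 0.06 rad and z of carton_center in the frame of riser between 0.121 and 0.129 m and z of mid_center in the frame of riser between 0.121 and 0.129 m and z of end_center in the frame of riser between 0.121 and 0.129 m and y of carton_center in the frame of mid_center between 0.061 and 0.0665 m and y of mid_center in the frame of end_center between 0.061 and 0.0665 m and y of end_center in the frame of riser between -0.1405 and -0.1355 m and x of carton_label in the frame of mid_center between -0.03 and -0.02 m and x of mid_center in the frame of riser between -0.047 and -0.033 m and x of end_center in the frame of riser between -0.047 and -0.033 m and angle between the x axis of each of carton_center, mid_center, end_center and the x axis of riser, either way round below 0.05 rad); the robot touches nothing.
It fails at once if a carton of the row is knocked over (tilted by more than 23 degrees) (angle between any of mid_center, end_center's own z axis and vertical above 0.4 rad).
It fails at once if the cartons are crushed together (more than 80 N between neighbours or against the end panel) (contact force between carton and mid_carton above 80 N or contact force between mid_carton and end_carton above 80 N or contact force between end_carton and riser above 80 N).
It fails at once if the loose carton is dropped: it falls free, touched by nothing, with its centre more than 15 mm above its standing height on the shelf (contact force between carton and anything else below 0.01 N and height (world z) of carton_center above 0.14 m).
It fails at once if a bystander is moved by more than 15 mm (distance of any of tape_roll, tin, basket from where it was at the start of the episode above 0.015 m).
It also fails if it takes over 61 s, if anything falls off the work surface, if the arm or the gripper's body presses on something with over 40 N, if the wrist force passes 120 N, or if a joint passes its speed limit or range.

## Working session

There is one attempt and no reset: what is moved stays moved. The work goes in short steps, Python scripts to look and compute and a tool call to move; the robot and the scene stay as the last step left them, time stands still between calls to the robot, and variables do not carry over. Pictures are saved under pics/ and viewed, at most 10 in all, crops included, and the job is handed in when it is done.

Besides the shell and the picture viewer there is one more tool, called after "Call:" in YAML: its name, and indented under it one key for each argument. play_rows: Moves the arm, as the interface text tells. Its arguments: {"type":"object","properties":{"dp":{"type":"array"},"yaw":{"type":"array"},"gripper":{"type":"number"}},"required":["dp","yaw"]}

```bash
mkdir -p pics
cat > h.py <<'E'
import numpy as np, cv2
from workcell import ctrl, viewer, ticket, models
from scipy.spatial.transform import Rotation as R
def shot(n):
    o=ctrl.get_obs(); p=viewer.get_image(n)
    if 'T' in p: T=np.array(p['T'])
    else:
        T=np.eye(4); T[:3,:3]=R.from_rotvec(o['orientation']).as_matrix(); T[:3,3]=o['ee_pos']; T=T@np.array(p['hand_eye'])
    p['W']=T; return p
def cloud(p):
    z=np.asarray(p['range_z'],float); v,u=np.mgrid[:z.shape[0],:z.shape[1]]
    c=np.stack([(u-p['cx'])/p['fx']*z,-(v-p['cy'])/p['fy']*z,-z],-1)
    w=c@p['W'][:3,:3].T+p['W'][:3,3]; w[z<=0]=np.nan; return w
def save(p,f,crop=None,s=1):
    im=p['pixels'][:,:,::-1]
    if crop: im=im[crop[1]:crop[3],crop[0]:crop[2]]
    cv2.imwrite('pics/'+f,cv2.resize(im,None,fx=s,fy=s,interpolation=cv2.INTER_CUBIC))
E
cat > a.py <<'E'
from h import *
o=ctrl.get_obs(); print(o['t'],o['ee_pos'],o['orientation'])
ims=[]
for n in ['top','side']:
    p=shot(n); w=cloud(p); ims.append(p['pixels'][:,:,::-1]); print(n,[k for k in p if k not in('pixels','range_z')],p['W'].round(2).tolist(),p['fx'])
    np.savez(n+'.npz',w=w,px=p['pixels'])
    for k in ['carton_center','carton_label','mid_center','end_center','riser','panel_foot','tape_roll','tin','basket']:
        for d in models.landmark_of(p,k)[:3]:
            c,r=np.round(d['location']).astype(int); 
            print(k,(c,r),round(d['conf'],2),w[r,c].round(0) if 0<=r<420 and 0<=c<560 else '')
    cv2.imwrite(f'pics/{n}.png',p['pixels'][:,:,::-1])
E
python3 a.py
```

```text
0.0 [ 138.61278652 -608.90138262  221.94460899] [-3.12050706e+00 -3.50647666e-01  2.46321461e-04]
top ['fx', 'fy', 'cx', 'cy', 'T', 'shot', 'W'] [[-0.0, 0.99, -0.11, 365.28], [-1.0, -0.01, -0.03, -50.87], [-0.03, 0.11, 0.99, 1329.66], [0.0, 0.0, 0.0, 1.0]] 473.36833501304756
carton_center (np.int64(196), np.int64(191)) 0.67 [547. 209.  51.]
carton_center (np.int64(224), np.int64(269)) 0.63 [335. 130.  54.]
carton_label (np.int64(223), np.int64(267)) 0.78 [340. 133.  53.]
carton_label (np.int64(382), np.int64(148)) 0.67 [ 630. -274.  186.]
carton_label (np.int64(194), np.int64(185)) 0.55 [563. 214.  56.]
mid_center (np.int64(344), np.int64(165)) 0.8 [ 587. -180.  193.]
end_center (np.int64(414), np.int64(205)) 0.7 [ 495. -361.  130.]
riser (np.int64(318), np.int64(162)) 0.8 [ 622. -125.   61.]
riser (np.int64(295), np.int64(232)) 0.74 [431. -61.  82.]
panel_foot (np.int64(385), np.int64(149)) 0.74 [ 627. -281.  189.]
tape_roll (np.int64(342), np.int64(234)) 0.75 [ 427. -188.   49.]
tape_roll (np.int64(346), np.int64(166)) 0.67 [ 585. -185.  193.]
tape_roll (np.int64(195), np.int64(192
[... 516 characters left out ...]
]
carton_label (np.int64(207), np.int64(265)) 0.68 [551. 219.  53.]
mid_center (np.int64(257), np.int64(168)) 0.86 [ 590. -155.  142.]
mid_center (np.int64(235), np.int64(211)) 0.26 [597. -21.  65.]
end_center (np.int64(308), np.int64(161)) 0.84 [ 494. -339.  107.]
end_center (np.int64(266), np.int64(156)) 0.76 [ 573. -182.  174.]
riser (np.int64(239), np.int64(208)) 0.64 [595. -43.  63.]
panel_foot (np.int64(261), np.int64(169)) 0.61 [ 578. -158.  140.]
tape_roll (np.int64(310), np.int64(213)) 0.67 [ 414. -147.   36.]
tin (np.int64(289), np.int64(232)) 0.7 [429. -18.  42.]
basket (np.int64(262), np.int64(331)) 0.88 [335. 371.  56.]
basket (np.int64(242), np.int64(210)) 0.37 [582. -37.  63.]
```

View pics/top.png

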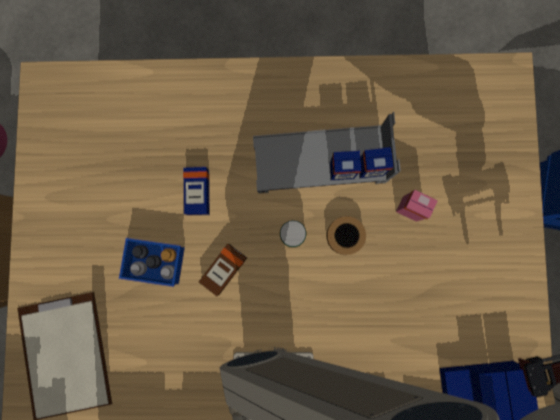

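Run:
```python
import cv2
im=cv2.imread('pics/side.png')[110:370,150:400]
cv2.imwrite('pics/side_c.png',cv2.resize(im,None,fx=2.3,fy=2.3,interpolation=cv2.INTER_CUBIC))
```

```text
(no output)
```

View pics/side_c.png

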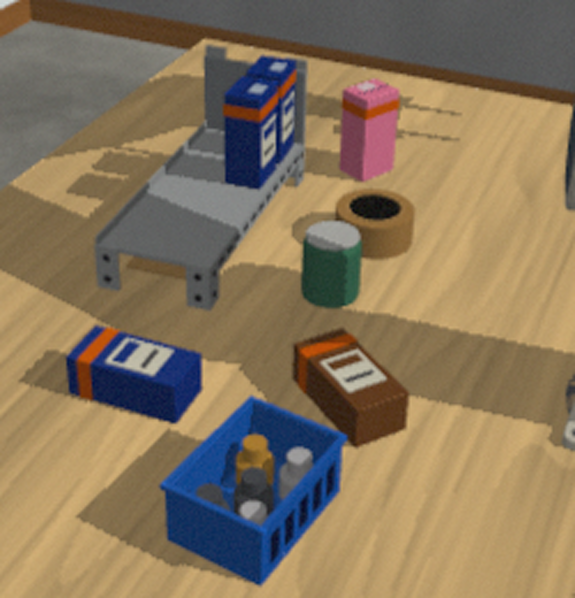

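In the top view the blue, label-up box at (196,191) is the loose carton. Its look-alikes are the brown box at (224,269) and the pink box at (416,205). The enlarged side crop confirms this: blue with an orange band at crop (135,370), brown at (350,385). The shelf runs from (255,160) to (395,150), with mid at (346,165) and end at (378,160). Only yaw is available, so I plan to:
1. Grip the carton near its top end and let it pivot upright.
2. Re-grip it front to back.
3. Place it and push the row closed while still holding it.

Run:
```python
from h import *
o=ctrl.get_obs(); print(R.from_rotvec(o['orientation']).as_matrix().round(3).tolist())
d=np.load('top.npz'); w=d['w']; px=d['px'].astype(int)
def rect(m,n):
    r=cv2.minAreaRect(w[m][:,:2].astype(np.float32)); print(n,m.sum(),np.round(r[0],1),np.round(r[1],1),round(r[2],2),'z',np.median(w[m][:,2]).round(1))
    return r
X,Y,Z=w[...,0],w[...,1],w[...,2]
rect((abs(X-547)<110)&(abs(Y-209)<70)&(Z>44)&(Z<60),'carton')
rect((X>470)&(X<700)&(Y>-400)&(Y<120)&(Z>55)&(Z<68),'deck')
m=(X>500)&(X<700)&(Y>-330)&(Y<-120)&(Z>180)&(Z<205)
n,l=cv2.connectedComponents(m.astype(np.uint8))
for i in range(1,n):
    if (l==i).sum()>20: rect(l==i,'top%d'%i)
bench=(abs(X-547)<150)&(abs(Y-209)<100)&(Z<25); print('bench',np.median(Z[bench]))
# panel
m=(X>450)&(X<720)&(Y>-340)&(Y<-240)&(Z>100)&(Z<200)
for y0 in range(-340,-240,10):
    k=m&(Y>y0)&(Y<y0+10); print(y0,k.sum(),np.nanmedian(Z[k]) if k.any() else '',(X[k].min(),X[k].max()) if k.any() else '')
# side view of carton
w2=np.load('side.npz')['w']; w=w2;X,Y,Z=w[...,0],w[...,1],w[...,2]
rect((abs(X-547)<110)&(abs(Y-209)<70)&(Z>44)&(Z<60),'carton side')
rect((X>470)&(X<700)&(Y>-400)&(Y<120)&(Z>55)&(Z<66),'deck side')
print('bench',np.median(Z[(abs(X-547)<150)&(abs(Y-209)<100)&(Z<25)]))
```

```text
[[0.975, 0.222, 0.0], [0.222, -0.975, -0.0], [0.0, 0.0, -1.0]]
carton 1108 [549.4 213.4] [130.2  65.6] 1.26 z 51.0
deck 5029 [ 614.7 -172.4] [469.2 209.4] 79.75 z 60.4
top2 556 [ 603.4 -264.6] [51.  64.8] 5.55 z 189.9
top3 556 [ 597.3 -187.6] [50.7 64.4] 3.23 z 190.1
bench 0.7203707536131105
-340 0  
-330 0  
-320 65 173.3113291090349 (np.float64(571.407568225429), np.float64(604.7916338092642))
-310 281 167.8187061979229 (np.float64(570.9077593017831), np.float64(719.2332545302806))
-300 229 153.25037420972558 (np.float64(580.3798843566988), np.float64(719.8216263552911))
-290 110 188.98168730956627 (np.float64(578.4044824143499), np.float64(629.4861652155645))
-280 106 189.60248102980927 (np.float64(577.6529322578443), np.float64(630.0063395648987))
-270 110 188.79160518297522 (np.float64(576.8173563734684), np.float64(627.3992695854461))
-260 107 189.94162627308538 (np.float64(575.9701696476127), np.float64(627.1459303707206))
-250 105 189.0882760892971 (np.float64(575.1753790272767), np.float64(627.3376209992399))
carton side 992 [551.3 214.3] [132.5  69.9] 1.9 z 52.7
deck side 2279 [ 612.8 -175.4] [479.3 207.7] 79.91 z 63.0
bench 3.095302242483058
```

Call:
play_rows:
  dp:
    - [19.4,34.3,0]
    - [19.4,34.3,0]
    - [19.4,34.3,0]
    - [19.4,34.3,0]
    - [19.4,34.3,0]
    - [19.4,34.3,0]
    - [19.4,34.3,0]
    - [19.4,34.3,0]
  yaw: [-0.5,-0.5,-0.5,-0.5,-0.5,-0.5,-0.5,-0.5]
  gripper: 0

```text
t: 1.67
ee_pos: [294.4, -333.4, 222.9]
orientation: [3.132, 0.24, 0.001]
ft_force: [0.8, 0.2, 0.7]
width: 87.7
grasp_force: 0.0
```

Call:
play_rows:
  dp:
    - [19.4,34.3,0]
    - [19.4,34.3,0]
    - [19.4,34.3,0]
    - [19.4,34.3,0]
    - [19.4,34.3,0]
    - [19.4,34.3,0]
    - [19.4,34.3,0]
    - [19.4,34.3,0]
  yaw: [-0.5,-0.5,-0.5,-0.5,-0.5,-0.5,-0.5,-0.5]

```text
t: 2.33
ee_pos: [449.8, -58.7, 223.0]
orientation: [3.139, 0.132, 0.001]
ft_force: [0.7, -1.5, -0.1]
width: 87.9
grasp_force: 0.0
```

Call:
play_rows:
  dp:
    - [19.4,34.3,0]
    - [19.4,34.3,0]
    - [19.4,34.3,0]
    - [19.4,34.3,0]
    - [19.4,34.3,0]
    - [19.4,34.3,0]
    - [9,34.3,0]
    - [0,34.3,0]
  yaw: [-0.5,-0.5,-0.5,-0.5,-0.5,-0.5,-0.4,0]

```text
t: 3.0
ee_pos: [576.3, 215.9, 222.7]
orientation: [-3.141, -0.038, -0.002]
ft_force: [0.2, -0.4, 0.8]
width: 87.9
grasp_force: 0.0
```

```bash
cat > b.py <<'E'
from h import *
o=ctrl.get_obs(); p=shot('wrist'); w=cloud(p)
X,Y,Z=w[...,0],w[...,1],w[...,2]; m=(abs(X-550)<110)&(abs(Y-213)<70)&(Z>44)&(Z<60)
r=cv2.minAreaRect(w[m][:,:2].astype(np.float32)); print(m.sum(),r,np.median(Z[m]))
M=R.from_rotvec(o['orientation']).as_matrix(); print(o['t'],o['ee_pos'],np.degrees(np.arctan2(M[1,0],M[0,0])),o['width'],p['hand_eye'])
save(p,'w1.png')
E
python3 b.py
```

```text
7008 ((551.4124145507812, 210.7903289794922), (130.2892303466797, 64.09435272216797), 1.1461020708084106) 49.744320800867314
3.0 [576.30706439 215.86909215 222.67604976] 1.3852618926437816 87.90703752948292 [[ 2.26766381e-04  9.56153532e-01  2.92865791e-01  8.07794728e+01]
 [ 9.99999942e-01 -1.42066270e-04 -3.10480789e-04  4.36479801e-01]
 [-2.55260952e-04  2.92865845e-01 -9.56153508e-01 -1.61383174e+02]
 [ 0.00000000e+00  0.00000000e+00  0.00000000e+00  1.00000000e+00]]
```

View pics/w1.png

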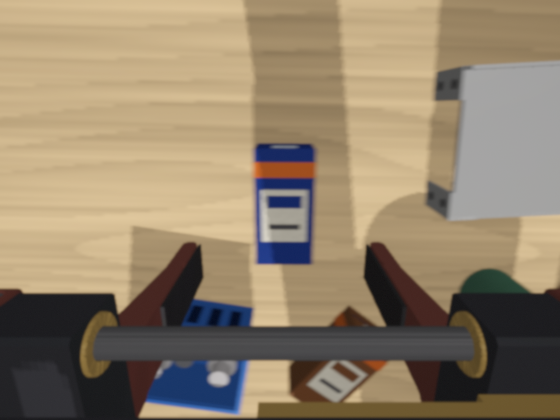

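The wrist view shows the blue carton at (285,205), orange band away from the robot, with nothing in the fingers' way. Going down over its top end.

Call:
play_rows:
  dp:
    - [14,-2,-30]
    - [14,-2,-35]
    - [0,0,-35]
    - [0,0,-35]
    - [0,0,-35]
    - [0,0,-25]
    - [0,0,-15]
    - [0,0,-6]
  yaw: [-0.2,0,0,0,0,0,0,0]

```text
t: 3.72
ee_pos: [601.0, 209.2, 4.2]
orientation: [3.14, 0.033, -0.006]
ft_force: [-0.7, -0.6, 0.5]
width: 87.6
grasp_force: 0.0
```

Call:
play_rows:
  dp:
    - [0,0,0]
    - [0,0,0]
    - [0,0,0]
    - [0,0,0]
    - [0,0,0]
    - [0,0,0]
    - [0,0,0]
    - [0,0,0]
  yaw: [0,0,0,0,0,0,0,0]
  gripper: 0.29

```text
t: 4.38
ee_pos: [604.0, 210.5, 8.6]
orientation: [-3.14, -0.033, -0.005]
ft_force: [-0.1, 1.1, 7.4]
width: 64.1
grasp_force: 29.9
```

Call:
play_rows:
  dp:
    - [-2.2,0,7.6]
    - [-2.5,0,7.5]
    - [-2.8,0,7.4]
    - [-3,0,7.2]
    - [-3.9,-0.1,6.8]
    - [-4.3,-0.1,6.6]
    - [-4.6,-0.1,6.4]
    - [-5,-0.1,6.2]
  yaw: [0,0,0,0,0,0,0,0]

```text
t: 5.05
ee_pos: [573.7, 209.4, 63.1]
orientation: [-3.141, -0.034, -0.0]
ft_force: [-0.1, 0.3, -5.5]
width: 63.9
grasp_force: 29.9
```

Run:
```python
from h import *
p=shot('side'); save(p,'s2.png',(120,170,320,320),3); o=ctrl.get_obs();print(o['ee_pos'],o['ft_force'],o['moment'],o['grasp_force'])
```

```text
[573.08014407 209.46271853  63.97977349] [-1.59893033 -0.26284376 -3.98027162] [ 0.00755909 -0.10643055 -0.03172517] 29.89930808544159
```

View pics/s2.png

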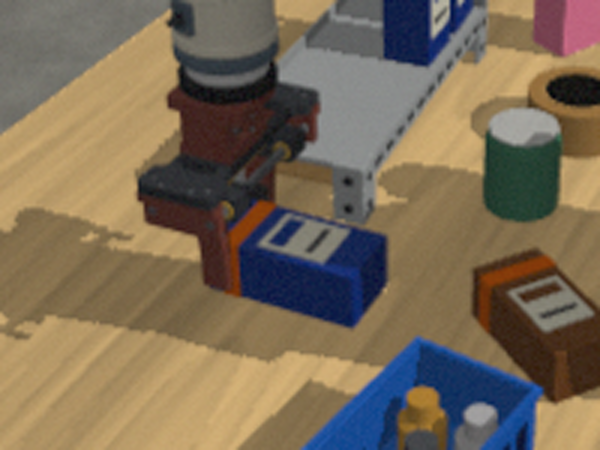

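The carton at crop (310,265) looks carried almost flat, with its full weight on the wrist. I'll measure its tilt.

```bash
cat > tilt.py <<'E'
from h import *
p=shot('side'); w=cloud(p); o=ctrl.get_obs(); g=o['ee_pos']
b=p['pixels'].astype(int); blue=(b[...,2]>b[...,0]+25)&(b[...,2]>b[...,1]+20)
gx,gy=np.gradient(cv2.GaussianBlur(np.nan_to_num(w[...,2]).astype(np.float32),(5,5),0))
m=blue&(abs(w[...,1]-g[1])<60)&(w[...,0]<g[0]+60)&(w[...,0]>g[0]-180)
P=w[m]; print(len(P),np.nanmin(P,0).round(1),np.nanmax(P,0).round(1))
# profile: max z along x (upper face) and min z
for x in range(int(g[0])-150,int(g[0])+50,15):
    k=P[(P[:,0]>=x)&(P[:,0]<x+15)]
    if len(k)>3: print(x,len(k),k[:,2].min().round(1),np.percentile(k[:,2],95).round(1))
print(g,o['ft_force'])
E
python3 tilt.py
```

```text
1204 [393.8 180.   36. ] [577.1 269.4 150.2]
453 330 56.7 109.2
468 181 58.6 109.5
483 122 58.9 108.2
498 108 58.5 108.2
513 123 58.1 109.9
528 135 57.2 110.1
543 132 56.6 109.5
573 5 107.4 110.7
[573.73686139 209.51695707  63.49845517] [ 0.5204419  -0.24799526 -4.83445389]
```

The pads hold it rigidly. I'll lower it near the bench and see whether a slightly looser closure softens the grip.

Call:
play_rows:
  dp:
    - [0,0,-20]
    - [0,0,-18]
    - [0,0,-10]
    - [0,0,0]
    - [0,0,0]
  yaw: [0,0,0,0,0]

```text
t: 5.57
ee_pos: [573.8, 209.2, 13.8]
orientation: [3.141, 0.033, -0.002]
ft_force: [0.1, -0.0, -5.7]
width: 63.7
grasp_force: 30.0
```

Call:
play_rows:
  dp:
    - [0,0,0]
    - [0,0,0]
    - [0,0,0]
  yaw: [0,0,0]
  gripper: 0.276

```text
t: 5.82
ee_pos: [574.9, 209.7, 15.3]
orientation: [-3.141, -0.034, -0.002]
ft_force: [0.1, -0.1, -3.5]
width: 64.3
grasp_force: 15.3
```

Call:
play_rows:
  dp:
    - [0,0,0]
    - [0,0,0]
    - [0,0,0]
  yaw: [0,0,0]
  gripper: 0.273

```text
t: 6.07
ee_pos: [575.0, 209.6, 15.1]
orientation: [-3.141, -0.033, -0.002]
ft_force: [1.9, 0.9, -0.9]
width: 64.2
grasp_force: 5.7
```

The closure sets the grip force finely: 5.7 N now, with the base already resting on the bench. Moving along the pivot arc.

Call:
play_rows:
  dp:
    - [-2.5,0,7.5]
    - [-2.7,0,7.4]
    - [-3,0,7.2]
    - [-3.9,-0.1,6.8]
    - [-4.3,-0.1,6.6]
    - [-4.6,-0.1,6.4]
    - [-5,-0.1,6.2]
  yaw: [0,0,0,0,0,0,0]

```text
t: 6.65
ee_pos: [547.8, 209.0, 63.4]
orientation: [-3.141, -0.034, -0.001]
ft_force: [-0.3, -0.5, -3.8]
width: 63.9
grasp_force: 5.6
```

```bash
python3 tilt.py
```

```text
1285 [367.4 179.1   5.5] [571.  268.  151.8]
397 15 41.8 73.3
427 41 38.2 52.3
442 180 13.5 58.0
457 159 5.5 62.9
472 119 14.0 71.2
487 142 17.1 81.2
502 171 24.9 89.2
517 145 33.4 92.1
532 72 40.3 105.1
547 16 100.1 105.2
562 6 60.1 69.8
[547.18838817 209.05705901  64.15483127] [-1.84088854 -1.3001273  -2.04384013]
```

Call:
play_rows:
  dp:
    - [-7.5,-0.1,7.4]
    - [-8,-0.1,6.8]
    - [-8.4,-0.1,6.2]
    - [-9,-0.2,5.2]
    - [-9.5,-0.2,4.5]
    - [-10,-0.2,3.9]
  yaw: [0,0,0,0,0,0]

```text
t: 7.2
ee_pos: [495.0, 208.0, 97.2]
orientation: [-3.141, -0.034, -0.001]
ft_force: [1.1, -1.9, -2.3]
width: 63.9
grasp_force: 5.9
```

Call:
play_rows:
  dp:
    - [-10.1,-0.2,2.6]
    - [-10.3,-0.2,1.9]
    - [-10.5,-0.2,1.2]
    - [-10.5,-0.2,0]
    - [-10.5,-0.2,-0.8]
    - [-10.4,-0.2,-1.6]
    - [0,0,0]
    - [0,0,0]
  yaw: [0,0,0,0,0,0,0,0]

```text
t: 7.87
ee_pos: [432.3, 206.8, 99.5]
orientation: [3.141, 0.034, -0.003]
ft_force: [-1.3, -2.2, 1.3]
width: 63.8
grasp_force: 6.2
```

```bash
python3 tilt.py
python3 - <<'E'
from h import *
p=shot('side'); save(p,'s3.png',(150,130,400,330),3)
E
```

```text
1345 [291.7 175.    2.7] [468.7 266.8 138.6]
282 10 2.7 73.4
297 26 49.5 74.1
312 88 25.6 72.9
327 76 40.4 72.5
342 99 13.8 72.8
357 140 4.0 72.3
372 96 19.7 73.3
387 99 34.3 74.0
402 69 16.0 99.3
417 240 26.5 136.7
432 162 4.7 91.6
447 205 3.6 132.7
462 35 64.0 134.0
[432.97476737 206.82716896  99.59552516] [-1.70182646 -1.4936273   2.10049065]
```

View pics/s3.png

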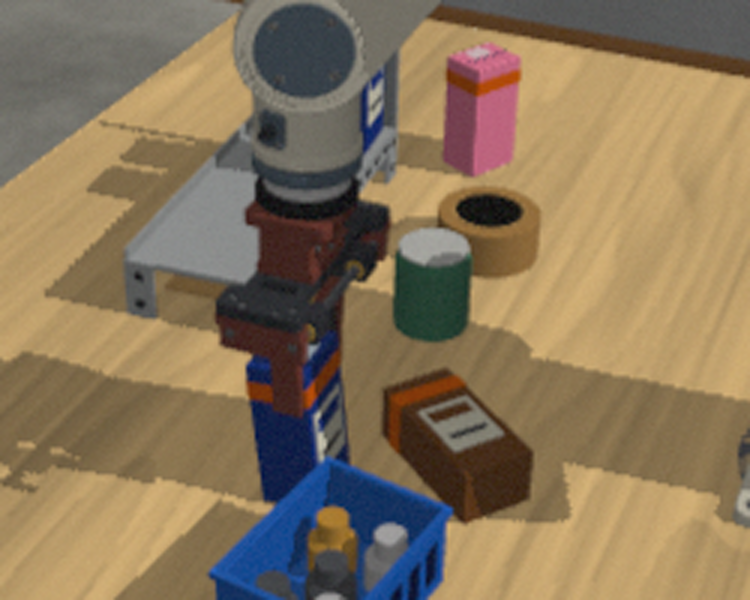

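The carton stands on its base at crop (300,425), label toward the robot. I'll release it, rise and re-grip front to back.

Call:
play_rows:
  dp:
    - [0,0,0]
    - [0,0,0]
    - [0,0,0]
    - [0,0,0]
    - [0,0,0]
    - [0,0,20]
    - [0,0,30]
    - [0,0,35]
  yaw: [0,0,0,0,0,0,0,0]
  gripper: 0

```text
t: 8.63
ee_pos: [432.3, 206.4, 184.4]
orientation: [3.14, 0.033, -0.006]
ft_force: [0.7, -0.1, 0.2]
width: 87.7
grasp_force: 0.0
```

Call:
play_rows:
  dp:
    - [0,0,35]
    - [0,0,35]
    - [0,0,35]
    - [0,0,0]
    - [0,0,0]
  yaw: [0,0,0,0,0]

```text
t: 9.05
ee_pos: [434.7, 207.4, 291.9]
orientation: [-3.139, -0.033, -0.007]
ft_force: [0.2, -0.2, -0.9]
width: 87.7
grasp_force: 0.0
```

```bash
cat > c.py <<'E'
from h import *
o=ctrl.get_obs(); print(o['t'],o['qpos'].round(3) if hasattr(o['qpos'],'round') else o['qpos'],o['ee_pos'])
for n in ['wrist','top']:
    p=shot(n); w=cloud(p); Z=w[...,2]
    m=(abs(w[...,0]-432)<90)&(abs(w[...,1]-207)<70)&(Z>105)&(Z<140)
    if m.sum()<50: print(n,m.sum()); continue
    r=cv2.minAreaRect(w[m][:,:2].astype(np.float32)); A=np.c_[w[m][:,:2],np.ones(m.sum())]; s=np.linalg.lstsq(A,Z[m],rcond=None)[0]
    print(n,m.sum(),r,np.median(Z[m]),s[:2])
    save(p,n+'4.png')
E
python3 c.py
```

```text
9.05 [0.421 0.124 1.87  0.    1.143 1.97 ] [434.68266125 207.43389009 291.85577088]
wrist 3226 ((434.0984191894531, 205.32672119140625), (49.849979400634766, 64.58235168457031), 1.4618233442306519) 129.48070208051175 [-0.10178412 -0.00050361]
top 96 ((420.9471435546875, 215.40530395507812), (77.65567779541016, 38.71730422973633), 48.052799224853516) 130.28130503749583 [-0.04661279  0.1312138 ]
```

Call:
play_rows:
  dp:
    - [0,0,0]
    - [0,0,0]
    - [0,0,0]
    - [0,0,0]
    - [0,0,0]
    - [0,0,0]
    - [0,0,0]
    - [0,0,0]
  yaw: [6.95,6.95,6.95,6.95,6.95,6.95,6.95,6.95]

```text
t: 9.82
ee_pos: [432.5, 206.4, 287.6]
orientation: [-2.758, -1.503, 0.006]
ft_force: [-0.9, 0.5, -1.1]
width: 87.8
grasp_force: 0.0
```

Call:
play_rows:
  dp:
    - [0,0,0]
    - [0,0,0]
    - [0,0,0]
    - [0,0,0]
    - [-0.5,-2,0]
    - [0,0,-20]
    - [0,0,-35]
    - [0,0,-35]
  yaw: [6.95,6.95,6.95,6.95,6.95,0,0,0]

```text
t: 10.48
ee_pos: [432.7, 204.7, 197.9]
orientation: [-2.191, -2.252, -0.0]
ft_force: [-0.6, -0.2, -1.1]
width: 87.7
grasp_force: 0.0
```

Run:
```python
from h import *
o=ctrl.get_obs(); M=R.from_rotvec(o['orientation']).as_matrix(); print(o['ee_pos'],np.degrees(np.arctan2(M[1,0],M[0,0])),o['qpos'])
p=shot('wrist'); w=cloud(p); Z=w[...,2]
m=(abs(w[...,0]-432)<70)&(abs(w[...,1]-207)<60)&(Z>120)&(Z<136)
print(m.sum(),cv2.minAreaRect(w[m][:,:2].astype(np.float32)),np.median(Z[m]))
# riser geometry from initial images
d=np.load('top.npz'); w=d['w'];X,Y,Z=w[...,0],w[...,1],w[...,2]
m=(X>470)&(X<720)&(Y>-400)&(Y<120)&(Z>55)&(Z<66); n,l,st,_=cv2.connectedComponentsWithStats(m.astype(np.uint8))
i=1+st[1:,4].argmax(); print(cv2.minAreaRect(w[l==i][:,:2].astype(np.float32)),st[i])
# front edge line of deck: for y bins min x ; open end
P=w[l==i]
B=[(y,np.percentile(P[(P[:,1]>y)&(P[:,1]<y+10)][:,0],1)) for y in range(-140,50,10)]; print(np.round(B,1).tolist()); print('slope',np.polyfit(*np.array(B).T,1))
```

```text
[432.68457467 204.72264347 197.89685032] 91.57114230113129 [4.17060884e-01 2.43063582e-01 1.96675395e+00 1.93578051e-05
 9.31770940e-01 3.89627733e-01]
5667 ((434.103759765625, 205.95228576660156), (50.10170364379883, 64.50765991210938), 1.2041045427322388) 129.44532410720691
((632.555908203125, -129.53790283203125), (148.99061584472656, 356.3773498535156), 4.146483898162842) [ 253  127  136   64 5206]
[[-140.0, 559.8], [-130.0, 559.6], [-120.0, 559.2], [-110.0, 558.8], [-100.0, 557.1], [-90.0, 556.9], [-80.0, 556.7], [-70.0, 554.6], [-60.0, 554.7], [-50.0, 554.4], [-40.0, 552.4], [-30.0, 551.4], [-20.0, 551.7], [-10.0, 552.1], [0.0, 549.3], [10.0, 547.6], [20.0, 547.0], [30.0, 547.2], [40.0, 550.6]]
slope [-7.32098135e-02  5.50063428e+02]
```

Call:
play_rows:
  dp:
    - [1.4,1,-30]
    - [0,0,-35]
    - [0,0,-32]
    - [0,0,-20]
    - [0,0,-11]
    - [0,0,-4]
    - [0,0,0]
  yaw: [-0.2,0,0,0,0,0,0]

```text
t: 11.12
ee_pos: [433.9, 205.7, 67.1]
orientation: [-2.194, -2.247, 0.003]
ft_force: [0.0, -0.4, -0.7]
width: 87.7
grasp_force: 0.0
```

Call:
play_rows:
  dp:
    - [0,0,0]
    - [0,0,0]
    - [0,0,0]
    - [0,0,0]
    - [0,0,0]
    - [0,0,0]
    - [0,0,0]
    - [0,0,0]
  yaw: [0,0,0,0,0,0,0,0]
  gripper: 0.47

```text
t: 11.78
ee_pos: [434.4, 206.0, 68.2]
orientation: [-2.195, -2.248, -0.0]
ft_force: [-1.1, 0.1, 6.8]
width: 49.4
grasp_force: 30.0
```

Call:
play_rows:
  dp:
    - [0,0,15]
    - [0,0,30]
    - [0,0,35]
    - [0,0,35]
    - [8,-15,10]
    - [15,-30,0]
    - [18,-34,0]
    - [18,-34,0]
  yaw: [0,0,0,0,0.4,0.4,0.4,0.4]

```text
t: 12.45
ee_pos: [493.1, 91.8, 192.6]
orientation: [-2.16, -2.28, 0.001]
ft_force: [0.7, 0.2, -5.2]
width: 49.7
grasp_force: 30.0
```

Call:
play_rows:
  dp:
    - [18,-34,0]
    - [18,-34,0]
    - [18,-34,0]
    - [18,-34,0]
    - [14,-28,0]
    - [8,-15,0]
    - [2.5,-6,0]
    - [0,0,0]
  yaw: [0.4,0.4,0.4,0,0,0,0,0]

```text
t: 13.12
ee_pos: [589.5, -93.0, 191.8]
orientation: [-2.14, -2.298, 0.001]
ft_force: [0.0, 0.9, -5.0]
width: 49.5
grasp_force: 30.0
```

```bash
cat > d.py <<'E'
from h import *
o=ctrl.get_obs(); M=R.from_rotvec(o['orientation']).as_matrix(); g=np.array(o['ee_pos']); print(o['t'],g,np.degrees(np.arctan2(M[1,0],M[0,0])),o['ft_force'],o['width'],o['grasp_force'])
import sys
for n in ['wrist','top','side']:
    p=shot(n); w=cloud(p); Z=w[...,2]; save(p,n+sys.argv[1]+'.png')
    m=(w[...,0]>520)&(w[...,0]<680)&(w[...,1]>-330)&(w[...,1]<0)&(Z>182)&(Z<197)
    k,l,st,_=cv2.connectedComponentsWithStats(m.astype(np.uint8))
    for i in range(1,k):
        if st[i,4]>60: print(n,st[i],[np.round(v,1) for v in cv2.minAreaRect(w[l==i][:,:2].astype(np.float32))])
    m=(w[...,0]>500)&(w[...,0]<720)&(w[...,1]>-330)&(w[...,1]<80)&(Z>52)&(Z<67)
    if m.sum()>200: print(n,'deck',m.sum(),np.median(Z[m]))
E
python3 d.py 5
```

```text
13.1167 [589.4904763  -92.95695659 191.77875301] 94.07057369622088 [ 0.00542409  0.86551326 -5.04079384] 49.54144251199299 29.995398223400116
wrist [235 198  98  10 777] [array([587.6, -61.1]), array([48.9,  1. ]), np.float64(4.0)]
wrist deck 31378 59.457118771381886
top [364 148  29  23 550] [array([ 603.7, -264.4]), array([51.2, 64.1]), np.float64(5.6)]
top [346 151  15  21 287] [array([ 597.7, -202.4]), array([35. , 49.7]), np.float64(89.9)]
top deck 1824 60.2346745812074
side [261 135  23  22 191] [array([ 593.8, -236.9]), array([162.1,  43.2]), np.float64(89.7)]
side [235 163  25   8 112] [array([575. , -72.2]), array([73.8, 39.3]), np.float64(47.0)]
side deck 2265 63.0136424160728
```

View pics/wrist5.png

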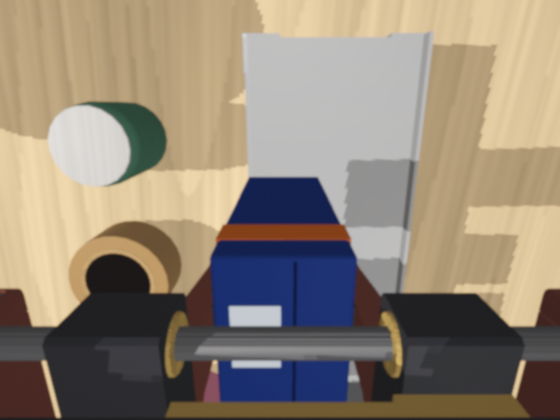

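The wrist view shows the carton held squarely at (285,280), label side to the left, over the open deck. The tin and tape, at (90,145) and (125,285), are clear. I'll take the deck's front edge from this view.

Run:
```python
from h import *
p=shot('wrist'); w=cloud(p)
m=(w[...,0]>500)&(w[...,0]<740)&(w[...,1]>-330)&(w[...,1]<90)&(w[...,2]>52)&(w[...,2]<67)
P=w[m]; 
B=np.array([(y,np.percentile(P[(P[:,1]>y)&(P[:,1]<y+5)][:,0],1)) for y in range(-55,40,5)]); B[:,0]+=2.5
print(B.round(1).tolist()); k=np.polyfit(B[:,0],B[:,1],1); print(k,np.degrees(np.arctan(-k[0])),'y max',np.percentile(P[:,1],99.8))
g=ctrl.get_obs()['ee_pos']; t=np.arctan(-k[0]); xr=np.array([np.cos(t),np.sin(t)])
print('tcp dist behind front edge along xr (want 35):',(np.array([g[0],g[1]])-np.array([np.polyval(k,g[1]),g[1]]))@xr)
# same for mid in top image
d=np.load('top.npz'); w=d['w'];X,Y,Z=w[...,0],w[...,1],w[...,2]
m=(X>500)&(X<740)&(Y>-330)&(Y<90)&(Z>52)&(Z<67);P=w[m]
B=np.array([(y+5,np.percentile(P[(P[:,1]>y)&(P[:,1]<y+10)][:,0],1)) for y in range(-130,30,10)])
k=np.polyfit(B[:,0],B[:,1],1); 
for c in [(597.3,-187.6),(603.4,-264.6)]: print('mid/end',(c[0]-np.polyval(k,c[1]))*np.cos(np.arctan(k[0])))
```

```text
[[-52.5, 556.7], [-47.5, 556.3], [-42.5, 555.9], [-37.5, 554.9], [-32.5, 554.7], [-27.5, 554.4], [-22.5, 554.3], [-17.5, 554.1], [-12.5, 553.0], [-7.5, 552.8], [-2.5, 552.6], [2.5, 552.4], [7.5, 552.2], [12.5, 550.2], [17.5, 550.4], [22.5, 549.9], [27.5, 549.7], [32.5, 549.4], [37.5, 548.4]]
[-8.80129316e-02  5.52085512e+02] 5.029808812490177 y max 48.387197363029216
tcp dist behind front edge along xr (want 35): 28.821993699951935
mid/end 32.60435873275543
mid/end 32.60193033873748
```

Call:
play_rows:
  dp:
    - [3,0,-15]
    - [0,0,-20]
    - [0,0,-15]
    - [0,0,-6]
    - [0,0,-2]
    - [0,0,-1]
    - [0,0,0]
  yaw: [0.4,0,0,0,0,0,0]

```text
t: 13.9
ee_pos: [593.4, -91.7, 134.5]
orientation: [2.13, 2.308, 0.001]
ft_force: [0.5, 0.3, -4.8]
width: 49.8
grasp_force: 30.0
```

Call:
play_rows:
  dp:
    - [0,0,-1]
    - [0,0,-1]
    - [0,0,-0.5]
    - [0,0,0]
    - [0,0,0]
  yaw: [0,0,0,0,0]

```text
t: 14.32
ee_pos: [593.0, -92.2, 131.4]
orientation: [2.131, 2.308, 0.0]
ft_force: [-0.4, -0.6, -5.0]
width: 49.8
grasp_force: 30.0
```

Call:
play_rows:
  dp:
    - [0,0,-1]
    - [0,0,-1]
    - [0,0,0]
    - [0,0,0]
  yaw: [0,0,0,0]

```text
t: 14.65
ee_pos: [592.8, -92.1, 129.1]
orientation: [-2.131, -2.308, 0.0]
ft_force: [-0.3, -0.8, -5.5]
width: 50.1
grasp_force: 30.0
```

Call:
play_rows:
  dp:
    - [0,0,-0.7]
    - [0,0,0]
    - [0,0,0]
  yaw: [0,0,0]

```text
t: 14.9
ee_pos: [592.9, -92.1, 128.5]
orientation: [-2.131, -2.308, 0.0]
ft_force: [0.5, -0.1, -5.2]
width: 50.1
grasp_force: 30.0
```

Call:
play_rows:
  dp:
    - [0,0,-0.7]
    - [0,0,0]
    - [0,0,0]
  yaw: [0,0,0]

```text
t: 15.15
ee_pos: [593.1, -92.1, 128.1]
orientation: [2.131, 2.308, 0.0]
ft_force: [-1.1, 0.4, -2.7]
width: 49.7
grasp_force: 30.0
```

Call:
play_rows:
  dp:
    - [0,0,-0.7]
    - [0,0,0]
    - [0,0,0]
  yaw: [0,0,0]

```text
t: 15.4
ee_pos: [593.1, -92.1, 128.2]
orientation: [2.131, 2.308, 0.0]
ft_force: [-3.5, 0.2, 5.2]
width: 49.5
grasp_force: 30.0
```

Call:
play_rows:
  dp:
    - [0,0,-0.7]
    - [0,0,0]
    - [0,0,0]
  yaw: [0,0,0]

```text
t: 15.65
ee_pos: [593.1, -92.1, 128.1]
orientation: [2.131, 2.308, 0.0]
ft_force: [-4.7, 1.6, 10.8]
width: 49.8
grasp_force: 30.0
```

On the deck. I'll release, back off toward +y and compare it with its neighbours before pushing.

Call:
play_rows:
  dp:
    - [0,0,0.7]
    - [0,0,0.6]
    - [0,0,0]
  yaw: [0,0,0]

```text
t: 15.9
ee_pos: [593.1, -92.1, 128.1]
orientation: [2.131, 2.308, 0.0]
ft_force: [-2.0, -0.0, 3.3]
width: 50.0
grasp_force: 30.0
```

Call:
play_rows:
  dp:
    - [0,0,0]
    - [0,0,0]
    - [0,0,0]
    - [0,0,0]
    - [0,0,15]
    - [0,0,30]
    - [0,0,35]
    - [0,0,30]
  yaw: [0,0,0,0,0,0,0,0]
  gripper: 0

```text
t: 16.57
ee_pos: [593.0, -92.1, 239.2]
orientation: [-2.131, -2.308, 0.0]
ft_force: [0.9, 0.2, 0.0]
width: 87.6
grasp_force: 0.0
```

Call:
play_rows:
  dp:
    - [0,40,0]
    - [0,40,0]
    - [0,40,0]
    - [0,40,0]
    - [0,40,0]
    - [0,0,0]
    - [0,0,0]
  yaw: [0,0,0,0,0,0,0]

```text
t: 17.15
ee_pos: [592.8, 109.9, 237.7]
orientation: [2.127, 2.312, -0.0]
ft_force: [0.5, -0.5, 0.7]
width: 87.7
grasp_force: 0.0
```

```bash
python3 d.py 6
```

```text
17.15 [592.78007349 109.86185877 237.6679104 ] 94.78965167161152 [ 0.5129624  -0.54155579  0.7078357 ] 87.67716381253388 0.0
wrist [235 411  23   7 131] [array([575.9, -61.6]), array([18.9,  2.9]), np.float64(8.4)]
wrist deck 13079 59.535105084187705
top [364 148  29  23 554] [array([ 603.5, -264.9]), array([51.1, 64.7]), np.float64(5.3)]
top [333 151  28  22 549] [array([ 597.6, -187.7]), array([51.8, 64.6]), np.float64(2.4)]
top [293 153  28  23 540] [array([591.6, -89.5]), array([50.3, 63.8]), np.float64(4.7)]
top deck 4667 60.31799743423289
side [248 134  36  23 421] [array([ 600.7, -234.6]), array([ 58.5, 166.6]), np.float64(0.4)]
side [234 156  25  15 256] [array([592.6, -88.4]), array([51.6, 72.5]), np.float64(5.0)]
side deck 1854 62.952151802474646
```

View pics/wrist6.png

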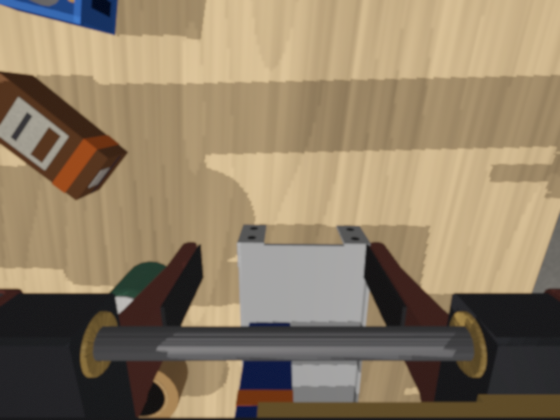

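The wrist view shows the carton's band at (265,395) on the deck with only the open end in view, so I rely on the top-camera numbers. They put the carton about 1.5 mm behind the front line, square to the shelf, about 34 mm from mid. I'll re-grip and push along the row.

Call:
play_rows:
  dp:
    - [0,-40,0]
    - [0,-40,0]
    - [0,-40,0]
    - [0,-40,0]
    - [0,-40,0]
    - [0,0,-10]
    - [0,0,-30]
    - [0,0,-30]
  yaw: [0,0,0,0,0,-0.2,0,0]

```text
t: 17.97
ee_pos: [593.6, -94.8, 168.3]
orientation: [2.138, 2.297, 0.003]
ft_force: [-0.5, 0.7, -0.9]
width: 87.9
grasp_force: 0.0
```

Call:
play_rows:
  dp:
    - [0,0,-25]
    - [0,0,-15]
    - [0,0,0]
    - [0,0,0]
  yaw: [0,0,0,0]

```text
t: 18.3
ee_pos: [592.2, -92.9, 127.1]
orientation: [-2.136, -2.302, 0.002]
ft_force: [0.1, -0.7, 0.3]
width: 88.0
grasp_force: 0.0
```

Call:
play_rows:
  dp:
    - [0,0,0]
    - [0,0,0]
    - [0,0,0]
    - [0,0,0]
    - [0,0,0]
    - [0,0,0]
    - [-1.2,0,0]
    - [0,0,0]
  yaw: [0,0,0,0,0,0,0,0]
  gripper: 0.445

```text
t: 18.97
ee_pos: [592.3, -92.1, 128.2]
orientation: [2.134, 2.304, 0.001]
ft_force: [2.0, 0.8, 1.3]
width: 50.0
grasp_force: 30.0
```

Call:
play_rows:
  dp:
    - [0.3,-4,0]
    - [0.3,-4,0]
    - [0.3,-4,0]
    - [0.3,-4,0]
    - [0.3,-4,0]
    - [0.3,-4,0]
    - [0.3,-3,0]
    - [0.2,-2,0]
  yaw: [0,0,0,0,0,0,0,0]

```text
t: 19.63
ee_pos: [594.4, -121.4, 128.3]
orientation: [2.135, 2.304, 0.001]
ft_force: [-0.0, 7.0, 10.2]
width: 49.6
grasp_force: 30.0
```

Call:
play_rows:
  dp:
    - [0.15,-2,0]
    - [0.15,-2,0]
    - [0.15,-2,0]
    - [0.15,-2,0]
    - [0.15,-2,0]
    - [0.15,-2,0]
    - [0.15,-2,0]
  yaw: [0,0,0,0,0,0,0]

```text
t: 20.22
ee_pos: [595.2, -134.6, 128.3]
orientation: [-2.135, -2.303, -0.002]
ft_force: [-0.0, 4.4, 2.2]
width: 49.8
grasp_force: 30.0
```

Call:
play_rows:
  dp:
    - [0.15,-2,0]
    - [0.15,-2,0]
    - [0.1,-1,0]
    - [0,0,0]
  yaw: [0,0,0,0]

```text
t: 20.55
ee_pos: [595.6, -139.7, 128.3]
orientation: [-2.135, -2.304, -0.002]
ft_force: [-0.4, 6.9, 6.9]
width: 49.8
grasp_force: 30.0
```

Call:
play_rows:
  dp:
    - [0.1,-1,0]
    - [0.1,-1,0]
    - [0,0,0]
  yaw: [0,0,0]

```text
t: 20.8
ee_pos: [595.7, -141.4, 128.3]
orientation: [-2.135, -2.303, -0.002]
ft_force: [-0.1, 7.6, 8.6]
width: 50.1
grasp_force: 30.0
```

Call:
play_rows:
  dp:
    - [0.1,-1,0]
    - [0.1,-1,0]
    - [0,0,0]
  yaw: [0,0,0]

```text
t: 21.05
ee_pos: [595.9, -143.2, 128.3]
orientation: [-2.135, -2.303, -0.002]
ft_force: [-0.6, 8.1, 8.1]
width: 49.8
grasp_force: 30.0
```

Call:
play_rows:
  dp:
    - [0.1,-1,0]
    - [0.1,-1,0]
    - [0,0,0]
  yaw: [0,0,0]

```text
t: 21.3
ee_pos: [596.0, -145.2, 128.3]
orientation: [-2.135, -2.303, -0.002]
ft_force: [-1.0, 8.3, 8.6]
width: 49.7
grasp_force: 30.0
```

Call:
play_rows:
  dp:
    - [0.1,-1,0]
    - [0,0,0]
    - [0,0,0]
  yaw: [0,0,0]

```text
t: 21.55
ee_pos: [596.1, -146.1, 128.3]
orientation: [-2.134, -2.303, -0.002]
ft_force: [-0.6, 8.6, 8.4]
width: 49.6
grasp_force: 30.0
```

Call:
play_rows:
  dp:
    - [0.1,-1,0]
    - [0,0,0]
    - [0,0,0]
  yaw: [0,0,0]

```text
t: 21.8
ee_pos: [596.2, -147.0, 128.3]
orientation: [-2.134, -2.303, -0.002]
ft_force: [-0.7, 9.9, 9.1]
width: 49.9
grasp_force: 30.0
```

Call:
play_rows:
  dp:
    - [0.1,-1,0]
    - [0,0,0]
    - [0,0,0]
  yaw: [0,0,0]

```text
t: 22.05
ee_pos: [596.2, -147.5, 128.3]
orientation: [-2.134, -2.303, -0.003]
ft_force: [-0.3, 12.6, 9.7]
width: 50.1
grasp_force: 30.0
```

Call:
play_rows:
  dp:
    - [0.1,-1,0]
    - [0,0,0]
    - [0,0,0]
  yaw: [0,0,0]

```text
t: 22.3
ee_pos: [596.2, -147.6, 128.3]
orientation: [-2.133, -2.302, -0.003]
ft_force: [-0.4, 16.7, 10.5]
width: 49.7
grasp_force: 30.0
```

```bash
python3 d.py 7; python3 -c "
from h import *
p=shot('side'); save(p,'s7.png',(200,90,360,220),4)"
```

```text
22.3 [ 596.23753676 -147.58837052  128.29958476] 94.35514204309357 [-0.40171835 16.72661354 10.45486432] 49.6794541234568 29.999778270721436
wrist [  186   245   196    81 12771] [array([ 595.4, -130.7]), array([72.8, 32.5]), np.float64(3.9)]
wrist [207 361   7  20  70] [array([ 570.9, -158.8]), array([0.6, 8.6]), np.float64(2.8)]
wrist [ 218  361  132   42 5437] [array([ 597.5, -168.2]), array([51.7, 23.5]), np.float64(6.5)]
wrist [354 361   8  16  64] [array([ 623.6, -153.9]), array([0.6, 8. ]), np.float64(4.5)]
wrist deck 50429 59.42687104893099
top [373 147  23  23 448] [array([ 604.5, -276.5]), array([50.5, 55.9]), np.float64(4.1)]
top deck 2629 60.33277444521218
side [240 148  28  15 264] [array([ 593.9, -139. ]), array([74.8, 73.3]), np.float64(75.6)]
side deck 2234 63.112769129301
```

View pics/s7.png

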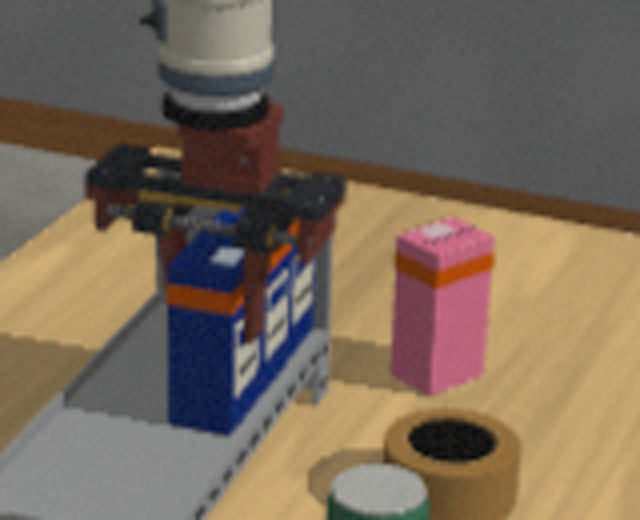

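The row is closed. The force is rising with no further motion and the fronts line up (crop 240-310, 330). One more gentle nudge, then release and check.

Call:
play_rows:
  dp:
    - [0,-0.8,0.3]
    - [0,0,0.3]
    - [0,0,0]
  yaw: [0,0,0]

```text
t: 22.75
ee_pos: [596.2, -147.7, 128.3]
orientation: [-2.133, -2.301, -0.004]
ft_force: [0.8, 19.4, 5.7]
width: 50.0
grasp_force: 30.0
```

Call:
play_rows:
  dp:
    - [0,0,0]
    - [0,0,0]
    - [0,0,0]
    - [0,0,0]
    - [0,0,15]
    - [0,0,30]
    - [0,0,35]
    - [0,0,35]
  yaw: [0,0,0,0,0,0,0,0]
  gripper: 0

```text
t: 23.42
ee_pos: [595.7, -151.3, 243.9]
orientation: [-2.135, -2.303, 0.002]
ft_force: [0.5, -0.1, 0.2]
width: 87.9
grasp_force: 0.0
```

Call:
play_rows:
  dp:
    - [0,40,0]
    - [0,40,0]
    - [0,40,0]
    - [0,40,0]
    - [0,40,0]
    - [0,40,0]
    - [0,0,0]
    - [0,0,0]
  yaw: [0,0,0,0,0,0,0,0]

```text
t: 24.08
ee_pos: [596.3, 90.6, 243.2]
orientation: [2.131, 2.308, -0.001]
ft_force: [0.3, -0.2, 0.1]
width: 87.7
grasp_force: 0.0
```

```bash
python3 d.py 8
python3 - <<'E'
from h import *
p=shot('top'); w=cloud(p); X,Y,Z=w[...,0],w[...,1],w[...,2]
m=(X>540)&(X<680)&(Y>-330)&(Y<-80)&(Z>182)&(Z<197); P=w[m]
B=np.array([(y+4,np.percentile(P[(P[:,1]>y)&(P[:,1]<y+8)][:,0],3),np.percentile(P[(P[:,1]>y)&(P[:,1]<y+8)][:,0],97)) for y in range(-302,-118,8) if ((P[:,1]>y)&(P[:,1]<y+8)).sum()>5]); 
k=np.polyfit(B[:,0],B[:,1],1); print(k,(B[:,1]-np.polyval(k,B[:,0])).round(1)); k=np.polyfit(B[:,0],B[:,2],1); print(k,(B[:,2]-np.polyval(k,B[:,0])).round(1))
a=p['pixels'][120:200,240:410,::-1]; b=shot('side')['pixels'][100:210,200:340,::-1]
a=cv2.resize(a,None,fx=4.5,fy=4.5,interpolation=2)[:280]; b=cv2.resize(b,(400,314),interpolation=2)
c=np.zeros((600,765,3),np.uint8); c[:280,:765]=a[:,:765]; c[284:598,:400]=b; cv2.imwrite('pics/f.png',c)
E
```

```text
24.0833 [596.29943531  90.56447966 243.21071514] 94.56253342898526 [ 0.29608626 -0.19275159  0.06502574] 87.65522676150101 0.0
wrist deck 15473 59.545149862781386
top [ 315  147   81   28 1636] [array([ 599.1, -206.7]), array([ 51.8, 192.9]), np.float64(4.4)]
top deck 4854 60.28713686179833
side [242 133  42  31 568] [array([ 601.2, -211.6]), array([ 60.3, 214.5]), np.float64(1.3)]
side deck 2239 63.0313774308853
[-7.44826424e-02  5.59677928e+02] [ 0.7  0.1  0.   0.2  0.4 -0.2 -0.1  2.1 -0.6 -0.7 -0.1 -1.1 -1.  -0.7
 -0.9 -0.7  0.5  0.4  0.2  0.2  0.2  0.1  1.2]
[-7.33292099e-02  6.07299775e+02] [-0.2 -0.   1.   1.  -0.4 -0.4  0.9  0.3 -0.8  0.6 -1.  -0.6  0.2 -1.5
 -1.5 -0.1 -0.2  1.   1.3 -0.1 -0.1  0.9 -0.1]
```

View pics/f.png

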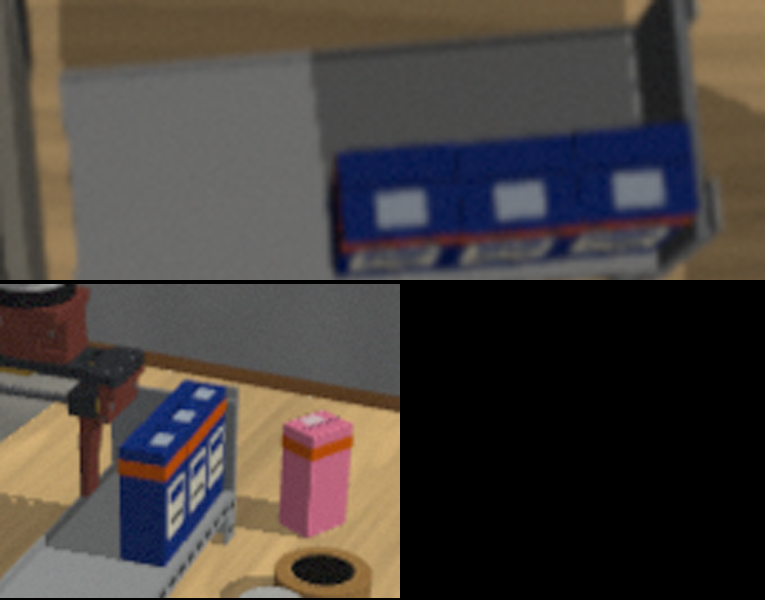

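The top crop shows the row as one 193 mm block, x 340-695, in line to about 1 mm and against the panel. The labels face the front and the gripper is clear. Handing in.

```bash
python3 -c "
from workcell import ticket
print(ticket.close_job())"
```

```text
the job is handed in; nothing more can be done
None
```

I stood the blue carton at the open end of the row, label to the front, pushed the row closed against the end panel and handed the job in at about 24 s; the hand-in gave no verdict, but my last images show the three cartons upright, in line within about 1.5 mm and with no visible gaps.

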